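# Hold a stone cast under the bench press while its glue takes

## Task

The stone cast is to be glued onto the blue base plate that waits on the slide table of the bench press: set the cast down on the plate, square between the four corner lugs (do not drop it), and slide the table, which has a black knob to grip, under the press to its end stop. Then push the press's red ball lever down until its pointer stands in the green band, never as far as the red, and finish holding it there with the fingers on the ball while the glue takes: the program ends while holding. Leave the denture, the dappen dish, the tweezers and the card of teeth where they lie.

Things in the scene. Friction and masses are not known exactly. Their poses are not given: they have to be found in the camera images.
- stone_cast: Loose pale-blue stone cast of a lower jaw, 60 (its x) x 70 (its y) x 41 mm high, 90 to 155 g. Origin: centre of the underside, z up. A horseshoe of teeth on a flat base, open at the middle of its -x side (7 mm high there for y = -10 to 5 mm). Grip it from above across the 60 mm, best about 12 mm to its -y side of the middle, where both sides are over 20 mm high.
- press: Grey bench press, fixed. Origin: on the bench under the ram axis; x points back to the column, -y to the loading side of the slide table, z up. Head (50 mm wide in y, 131 to 165 mm above the bench) from x = -28 mm back to the column (x = 65 to 111 mm). Head and lever stand over the table's home place; the loading side is open above. Rail bed 96 mm wide, to y = -227 mm.
- nest (a point): Middle of the top of the blue base plate (74 x 85 mm) on the slide table, 35 mm above the bench; axes as the press's. Four L-shaped corner lugs, 8 mm high, legs 14 mm long, leave 65 mm (x) by 76 mm (y) for the cast: its 60 mm side along x, 70 mm side along y, either way round. The middles of the sides are open for fingers.
- slide_table (a joint): Slide table, m: 0 outermost (nest at press y = -150 mm), 0.15 at its end stop (nest under the ram axis). Moves along the press's +y, starts somewhere from 0 to 0.03, needs about 2 N plus some drag, stays where it is left.
- table_grip (a point): Black upright knob of the slide table, 21 mm diameter, from 31 to 71 mm above the bench; the point is on its axis, 58 mm above the bench. It stands 105 mm from the nest's middle on the press's -y side; pinch it from above or push it from its -y side.
- press_lever (a joint): Hand lever, rad: 0 up at rest (sprung), grows as the ball is pushed down, stop at 0.5. The scale beside it (34 mm wide, on the +y side) is green from 0.26 to 0.36, red from 0.40. Pivot at press x = +50 mm, 200 mm above the bench, ball centre 160 mm from it: at value a the ball is at press x = 50 - 160 cos(0.18 - a), y = 0, height 200 + 160 sin(0.18 - a) mm.
- lever_ball: Red ball knob, 34 mm diameter, on the lever's end towards the robot. Origin: its centre, 229 mm above the bench at rest, 187 to 171 mm in the green band (41 to 57 mm down), 165 mm where the red begins. Push from above: about 6 N until the pad meets the cast (lever about 0.2), about 9 to 13 N in the green band.
- pressure_pad: Rubber-faced pressure pad, 52 x 62 mm, under the ram, carried by a load spring; it stands about 9 mm above the cast when the table is home, and in the green band it loads the cast with about 10 to 20 N.
- denture_1: Bystander: loose pink acrylic denture, 51 x 60 x 20 mm, behind the slide table. Origin: centre of the underside.
- dappen_1: Bystander: loose small glass dappen dish, 33 mm diameter, 24 mm high, behind the slide table. Origin: centre of the underside.
- tweezers: Bystander: loose steel tweezers, 128 mm long, lying near the front edge of the bench. Origin: centre of the underside.
- tooth_card_2: Bystander: loose card of acrylic teeth, 21 x 74 x 10 mm, left of the press. Origin: centre of the underside.

How it is judged (in metres and radians):
On the way, in this order (a step that is already met when the one before it is completed fails the run):
1. the cast is set down on the base plate between the lugs and let go (x of stone_cast in the frame of nest between -0.007 and 0.007 m and y of stone_cast in the frame of nest between -0.007 and 0.007 m and z of stone_cast in the frame of nest between -0.004 and 0.004 m and angle between stone_cast's own z axis and vertical below 0.06 rad and angle between the x axis of stone_cast and the x axis of nest, either way round below 0.15 rad and contact force between the fingers and stone_cast below 0.1 N), for 0.2 s.
2. the slide table is at its end stop under the press, with the cast still seated (x of stone_cast in the frame of nest between -0.007 and 0.007 m and y of stone_cast in the frame of nest between -0.007 and 0.007 m and z of stone_cast in the frame of nest between -0.004 and 0.004 m and angle between stone_cast's own z axis and vertical below 0.06 rad and angle between the x axis of stone_cast and the x axis of nest, either way round below 0.15 rad and value of joint slide_table above 0.145 m), for 0.2 s.
At the end, for the whole second after the job is handed in: The lever is held by the fingers on its ball (over 2 N) at 0.25 to 0.37 rad, the pad presses the cast with 7 to 24 N, the slide table is within 5 mm of its end stop, and the cast sits flat on the base plate within 7 mm of the nest's middle and 0.15 rad of square (all of step 2 and value of joint press_lever between 0.25 and 0.37 rad and velocity of joint press_lever between -0.1 and 0.1 rad/s and contact force between pressure_pad and stone_cast between 7 and 24 N and contact force between the fingers and lever_ball above 2 N); the arm keeps its last pose, push and grip.
It fails at once if the lever is pushed down to the red band (value of joint press_lever above 0.4 rad).
It fails at once if the cast is dropped (contact force between the fingers and stone_cast below 0.05 N and linear speed of stone_cast above 0.6 m/s).
It fails at once if the denture, dappen dish, tweezers or tooth card is moved by more than 3 cm (distance of any of denture_1, dappen_1, tweezers, tooth_card_2 from where it was at the start of the episode above 0.03 m).
It also fails if it takes over 61 s, if anything falls off the work surface, if the arm or the gripper's body presses on something with over 40 N, if the wrist force passes 120 N, or if a joint passes its speed limit or range.

## Robot

A 7-joint arm with a two-finger parallel gripper is mounted at the origin on a cart in front of the work surface, level with it; the furniture and walls round the work are solid. World frame = base frame: x ahead of the robot, y to its left, z up, the work surface at z = 0. Lengths are in m, angles in degrees, forces in N, time in s.
With the tool pointing down it reaches from about 0.4 to 0.9 m from the base axis. Payload 5.6 kg.
Tool frame: the origin (TCP) lies at the very end of the fingers, on their centre line; the grasp point (between the pads) lies 19 mm behind it; z points along the fingers, y is the line along which they close (so a half turn about z gives the same grasp; the last joint's range is limited). The gripper opens to 92 mm and grips with 3 to 60 N. Pads are 20 mm wide; open, the fingers measure 128 mm over their backs; the gripper's body (75 mm by 189 mm) begins 69 mm behind the grasp point.
Start: joints at [-79.584, 26.786, -0.665, 91.828, 0.344, 61.387, -3.226], TCP at [0.145, 0.634, 0.215] pointing down, gripper open.
Joint ranges: [-144.91, 144.91], [-17.63, 115.5], [-89.93, 88.59], [15.96, 139.68], [-74.01, 254.01], [8.47, 105.57], [-167.45, 167.45]. Speed limits (degrees/s): [147.25, 147.25, 180, 180, 180, 180, 180].

## Interface

Orientations are given as [roll, pitch, yaw] about the fixed x, y, z axes, in that order (R = Rz(yaw) Ry(pitch) Rx(roll)).
In Python, from station import get_state, read_camera, order, finder gives the robot as it stands.
- The arm moves only by the tool servo_tool, never from a script. Its argument "rows" is a list of rows, each an object with "translation": the shift along the world's x, y, z in m, a list of three; "delta_rot": the turn, a rotation vector about the world's x, y, z in degrees, a list of three; "gripper": the finger opening in m, from 0 to 0.0919. A call has 1 to 20 rows; each row is the pose to reach, as a shift and turn from the pose commanded when the call began; what a row does not reach only later rows make up. A row lasts 1/10 s, in which the tool goes at most 50 mm and 8.59 degrees, less where a joint would pass 70% of its speed; a pose out of reach is approached as far as the arm can. A call with a gripper value outside its range is refused whole. The fingers move at their own pace and stop on an object; "grip_force" is the grip in N (left out, the last holds). Time passes only in rows, so rows that repeat a pose let the fingers close. It gives the time, the measured TCP pose, the force, the opening and the grip force at its end, in the units of the state.
- get_state(): the state, without advancing time (a new reading comes with each control period).
- read_camera(name): name is "scene" or "top"; returns a dict with "color" (384x512x3 uint8, red, green, blue), "K" (3x3 intrinsics, pixels), "world_to_cam" (4x4, takes a point from world to camera coordinates). Camera axes: x right, y up, looking along -z (the intrinsics and any distortion apply to the point x, -y, -z); pixel columns grow to the right and rows downward; lengths in m; the calibration is good to about 2 mm. A picture is of the moment at which its call begins. There is no depth.
- order.job_done(): hands the job in; it is judged then, once.
Trained networks look in the newest picture that a camera, given by its name, has taken for a name from the list of things; names that differ only in an ending like _2 or _b are one class to them, and where a whole thing is asked for, a point or a joint stands for the part that bears it (a point fixed in the world has none). Each returns a list of dicts, best first, with "p" (0 to 1); they miss things now and then, are a little off and sometimes report something else, mostly with a low value. They report only what shows in the picture. A call takes as long as a camera call.
- finder.look_for(camera, name): "xy" ([column, row] in pixels, amid what is visible of it).
- finder.pinpoint(camera, name): "xy" ([column, row] in pixels: a listed point, or the origin of a listed thing).
The state is a dict: "time_s": time; "qpos": joint angles; "joint_vel": joint speeds; "effort": joint torques, N m; "tool_pos": TCP position; "eef_rot": TCP orientation; "contact_force": force on the tool from outside, world axes, zero at the start; "torque": the same for the moment, N m; "grip_width": opening from 0.0 (shut) to 1.0 (fully open); "grasp_force": force on a finger pad.
Only numpy, scipy, OpenCV 4.12 (cv2) and the standard library are available. Lean on these libraries where they do the work, as an engineer would, in place of code of your own. Each camera call takes 0.05 s, during which the arm holds its last target. There are 200 camera calls.

## Working session

There is one attempt and no reset: what is moved stays moved. The work goes in short steps, Python scripts to look and compute and a tool call to move; the robot and the scene stay as the last step left them, time stands still between calls to the robot, and variables do not carry over. Pictures are saved under pics/ and viewed, at most 10 in all, crops included, and the job is handed in when it is done.

Besides the shell and the picture viewer there is one more tool, called after ">>>" as name([rows], argument=value, ...), one row to a line, values as JSON. servo_tool: Moves the arm, as the interface text tells. Its arguments: {"type":"object","properties":{"rows":{"type":"array","items":{"type":"object","properties":{"translation":{"type":"array","items":{"type":"number"}},"delta_rot":{"type":"array","items":{"type":"number"}},"gripper":{"type":"number"}}}},"grip_force":{"type":"number"}},"required":["rows"]}

```bash
mkdir -p pics; cat > h.py <<'E'
import numpy as np, cv2
from station import get_state, read_camera, order, finder
def cam(n):
    c=read_camera(n); return c
def proj(c,P):
    P=np.atleast_2d(P); q=(c["world_to_cam"]@np.c_[P,np.ones(len(P))].T).T[:,:3]
    q=q*[1,-1,-1]; u=(c["K"]@q.T).T; return u[:,:2]/u[:,2:]
def onplane(c,xy,z):
    T=np.linalg.inv(c["world_to_cam"]); d=np.linalg.inv(c["K"])@[xy[0],xy[1],1]; d=T[:3,:3]@(d*[1,-1,-1]); o=T[:3,3]
    return o+d*(z-o[2])/d[2]
Z=dict(stone_cast=0,press=0,nest=.035,table_grip=.058,lever_ball=.229,denture_1=0,dappen_1=0,tweezers=0,tooth_card_2=0)
E
python3 - <<'E'
from h import *
for n in ("scene","top"):
    c=cam(n); cv2.imwrite(f"pics/{n}0.png",c["color"][:,:,::-1]); print(n,np.linalg.inv(c["world_to_cam"])[:3,3].round(3), [k for k in c])
    for o,z in Z.items():
        for r in finder.pinpoint(n,o)[:2]: print(o,np.round(r["xy"],1),round(r["p"],2),onplane(c,r["xy"],z).round(4))
s=get_state(); print(s)
E
```

```text
scene [-0.484  0.607  0.707] ['color', 'K', 'world_to_cam']
stone_cast [344.5 216.1] 0.61 [ 0.4423 -0.3006  0.    ]
press [230.2 231.6] 0.79 [0.5656 0.0544 0.    ]
nest [232.7 231.7] 0.73 [0.509  0.0759 0.035 ]
nest [271.9 211. ] 0.56 [ 0.5497 -0.0901  0.035 ]
table_grip [188.8 280.2] 0.63 [0.3392 0.2915 0.058 ]
table_grip [295.5 199. ] 0.59 [ 0.5387 -0.1745  0.058 ]
lever_ball [244.5 177.9] 0.58 [0.4441 0.0676 0.229 ]
lever_ball [231.8 230. ] 0.17 [0.2294 0.2275 0.229 ]
denture_1 [245.4 201.9] 0.51 [ 0.7108 -0.0879  0.    ]
dappen_1 [272.1 197.1] 0.45 [ 0.689  -0.1853  0.    ]
tweezers [294.2 248.2] 0.7 [ 0.3816 -0.053   0.    ]
tooth_card_2 [187.9 281.6] 0.49 [0.4087 0.2677 0.    ]
top [ 0.435 -0.003  1.248] ['color', 'K', 'world_to_cam']
stone_cast [365.1 234.5] 0.56 [ 0.4261 -0.3061  0.    ]
press [237.4 193.4] 0.72 [0.5546 0.0564 0.    ]
nest [286.  189.1] 0.68 [ 0.5595 -0.0825  0.035 ]
table_grip [325.9 192. ] 0.76 [ 0.546  -0.1907  0.058 ]
table_grip [318.9 143. ] 0.41 [ 0.684  -0.1774  0.058 ]
lever_ball [234.3 231.8] 0.65 [0.4425 0.0548 0.229 ]
denture_1 [288.2 138.2] 0.57 [
[... 246 characters left out ...]
me_s': 1.0, 'qpos': array([-79.58364915,  26.78386141,  -0.66439007,  91.82801526,
         0.34272512,  61.38751533,  -3.22779383]), 'joint_vel': array([-0.04456691,  0.05921528,  0.08860005, -0.06840293, -0.03128175,
        0.00151884,  0.02573508]), 'effort': array([-8.11500013e-04, -5.20424080e+01, -1.33418891e-02, -2.44066483e+01,
       -5.67627477e-02,  1.10247522e-02,  1.41339152e-05]), 'tool_pos': array([0.14493312, 0.63364038, 0.21461356]), 'eef_rot': array([1.79997336e+02, 1.34402551e-03, 1.67113083e+02]), 'contact_force': array([-0.61966401,  0.07045   , -0.34732941]), 'torque': array([-0.07027477,  0.02967512,  0.02408054]), 'grasp_force': 0.0, 'grip_width': 1.0017154868650866}
```

View pics/scene0.png

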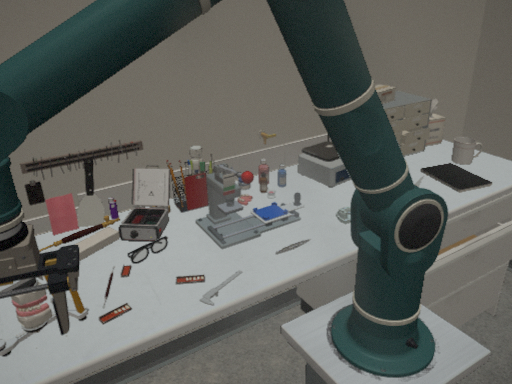

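View pics/top0.png

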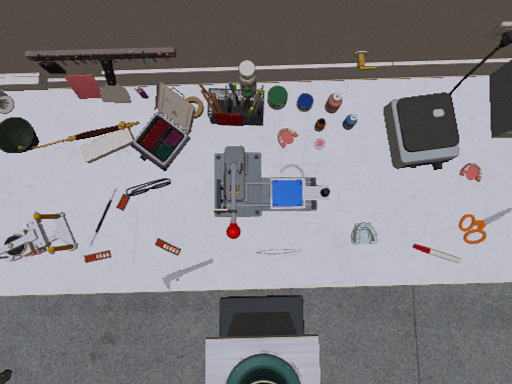

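```bash
python3 - <<'E'
from h import *
im=cv2.imread("pics/top0.png")
a=cv2.resize(im[140:250,205:345],None,fx=5.5,fy=5.5,interpolation=cv2.INTER_CUBIC)[:590]
b=cv2.resize(im[215:255,340:390],None,fx=12,fy=12,interpolation=cv2.INTER_CUBIC)
cv2.imwrite("pics/a.png",a);cv2.imwrite("pics/b.png",b)
c=cam("top")
# blue plate region
hsv=cv2.cvtColor(im,cv2.COLOR_BGR2HSV); m=cv2.inRange(hsv,(105,150,80),(130,255,255)); m[:165]=0;m[220:]=0
m[:,:260]=0;m[:,315:]=0
p=np.argwhere(m)[:,::-1].astype(np.float32); r=cv2.minAreaRect(p); print(r,len(p))
W=np.array([onplane(c,q,.035)[:2] for q in cv2.boxPoints(r)]);print(W.round(4),W.mean(0))
Wp=np.array([onplane(c,q,.035)[:2] for q in p],np.float32)*1000;print(cv2.minAreaRect(Wp))
print([ (f["xy"],f["p"]) for f in finder.look_for("top","stone_cast")[:2]])
# red ball
m=cv2.inRange(hsv,(0,150,80),(8,255,255))|cv2.inRange(hsv,(172,150,80),(180,255,255)); m[:215]=0;m[245:]=0;m[:,:215]=0;m[:,255:]=0
p=np.argwhere(m)[:,::-1];print("ball",p.mean(0),len(p),onplane(c,p.mean(0),.229))
E
```

```text
((287.0, 192.5), (30.0, 25.0), -0.0) 733
[[ 0.5158 -0.0416]
 [ 0.5865 -0.0439]
 [ 0.584  -0.1285]
 [ 0.5134 -0.1257]] [ 0.54993001 -0.08491984]
((549.9432983398438, -84.79136657714844), (83.9158706665039, 70.71576690673828), 88.37706756591797)
[([364.4, 232.9], 0.57)]
ball [232.99354839 230.61935484] 155 [0.44529567 0.05783129 0.229     ]
```

View pics/a.png

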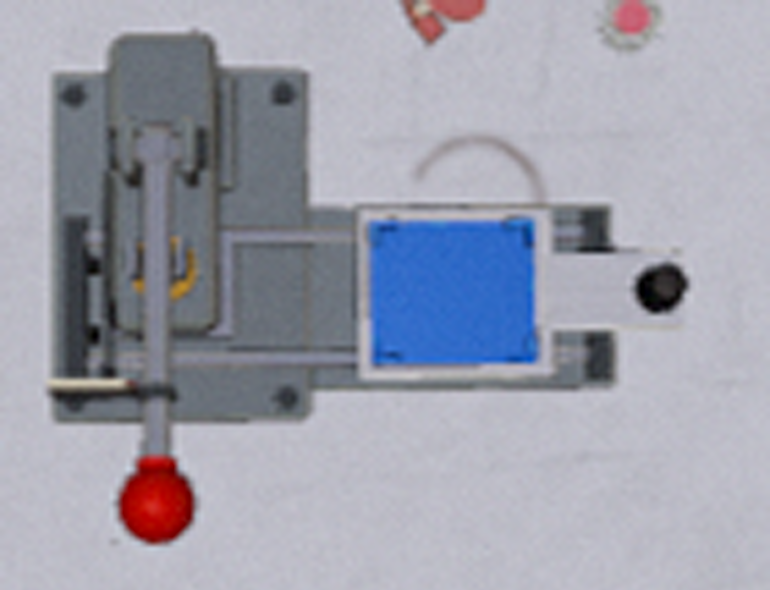

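View pics/b.png

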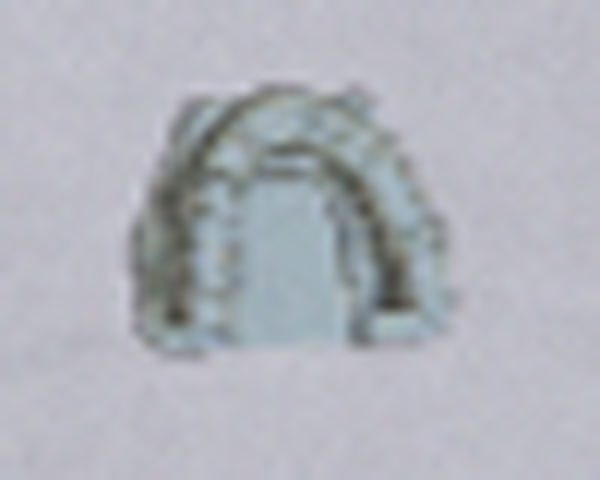

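Top view: press at about (237,193), blue plate centred (287,193), knob (325,192), ball (233,231), cast (364,233) with its opening facing the robot (cast yaw ≈ 0°). The press is close to −1.7° yaw. The scene view shows the arm clear of the bench items.

```bash
python3 - <<'E'
from h import *
c=cam("top")
f=lambda u,v,z:onplane(c,((u+.5)/12-.5+340,(v+.5)/12-.5+215),z).round(4)
print("L",f(135,250,.003),"R",f(450,300,.02),f(450,300,.01),"back",f(295,345,.007),"front",f(280,92,.03))
g=lambda u,v,z:onplane(c,((u+.5)/5.5-.5+205,(v+.5)/5.5-.5+140),z).round(4)
print("nest",g(454,293,.035),"knob",g(661,288,.068),"ball",g(157,504,.229))
print("rail top edge",g(315,207,.02),g(605,207,.02),"bot",g(312,388,.02),g(610,387,.02),"bed left",g(53,75,.01),g(53,415,.01))
E
```

```text
L [ 0.4248 -0.2645  0.003 ] R [ 0.4113 -0.334   0.02  ] [ 0.4111 -0.3366  0.01  ] back [ 0.4015 -0.3003  0.007 ] front [ 0.4607 -0.2945  0.03  ]
nest [ 0.5488 -0.0853  0.035 ] knob [ 0.5452 -0.186   0.068 ] ball [0.4439 0.0575 0.229 ]
rail top edge [ 0.5972 -0.0156  0.02  ] [ 0.5928 -0.1663  0.02  ] bot [ 0.5031 -0.0113  0.02  ] [ 0.4992 -0.1649  0.02  ] bed left [0.6728 0.1206 0.01  ] [0.4934 0.1237 0.01  ]
```

>>> servo_tool([
  {"translation": [0.03,-0.02,0.04],"delta_rot": [0,0,-7.3]},
  {"translation": [0.07,-0.05,0.07],"delta_rot": [0,0,-14.6]},
  {"translation": [0.11,-0.08,0.1],"delta_rot": [0,0,-21.9]},
  {"translation": [0.15,-0.11,0.12],"delta_rot": [0,0,-29.2]},
  {"translation": [0.19,-0.14,0.14],"delta_rot": [0,0,-36.5]},
  {"translation": [0.23,-0.17,0.16],"delta_rot": [0,0,-43.8]},
  {"translation": [0.27,-0.2,0.18],"delta_rot": [0,0,-51.1]},
  {"translation": [0.305,-0.235,0.19],"delta_rot": [0,0,-58.4]},
  {"translation": [0.315,-0.28,0.19],"delta_rot": [0,0,-65.7]},
  {"translation": [0.325,-0.325,0.19],"delta_rot": [0,0,-73]},
  {"translation": [0.325,-0.37,0.19],"delta_rot": [0,0,-80.3]},
  {"translation": [0.325,-0.42,0.19],"delta_rot": [0,0,-87.6]},
  {"translation": [0.325,-0.465,0.19],"delta_rot": [0,0,-94.9]},
  {"translation": [0.325,-0.51,0.19],"delta_rot": [0,0,-102.2]},
  {"translation": [0.325,-0.555,0.19],"delta_rot": [0,0,-109.5]},
  {"translation": [0.325,-0.6,0.19],"delta_rot": [0,0,-116.8]},
  {"translation": [0.32,-0.65,0.19],"delta_rot": [0,0,-124.1]},
  {"translation": [0.315,-0.7,0.19],"delta_rot": [0,0,-131.4]},
  {"translation": [0.31,-0.74,0.19],"delta_rot": [0,0,-138.7]},
  {"translation": [0.305,-0.785,0.19],"delta_rot": [0,0,-146]},
])

```text
invalid input
```

>>> servo_tool([
  {"translation": [0.03,-0.02,0.04],"delta_rot": [0,0,-7.3],"gripper": 0.0919},
  {"translation": [0.07,-0.05,0.07],"delta_rot": [0,0,-14.6],"gripper": 0.0919},
  {"translation": [0.11,-0.08,0.1],"delta_rot": [0,0,-21.9],"gripper": 0.0919},
  {"translation": [0.15,-0.11,0.12],"delta_rot": [0,0,-29.2],"gripper": 0.0919},
  {"translation": [0.19,-0.14,0.14],"delta_rot": [0,0,-36.5],"gripper": 0.0919},
  {"translation": [0.23,-0.17,0.16],"delta_rot": [0,0,-43.8],"gripper": 0.0919},
  {"translation": [0.27,-0.2,0.18],"delta_rot": [0,0,-51.1],"gripper": 0.0919},
  {"translation": [0.305,-0.235,0.19],"delta_rot": [0,0,-58.4],"gripper": 0.0919},
  {"translation": [0.315,-0.28,0.19],"delta_rot": [0,0,-65.7],"gripper": 0.0919},
  {"translation": [0.325,-0.325,0.19],"delta_rot": [0,0,-73],"gripper": 0.0919},
  {"translation": [0.325,-0.37,0.19],"delta_rot": [0,0,-80.3],"gripper": 0.0919},
  {"translation": [0.325,-0.42,0.19],"delta_rot": [0,0,-87.6],"gripper": 0.0919},
  {"translation": [0.325,-0.465,0.19],"delta_rot": [0,0,-94.9],"gripper": 0.0919},
  {"translation": [0.325,-0.51,0.19],"delta_rot": [0,0,-102.2],"gripper": 0.0919},
  {"translation": [0.325,-0.555,0.19],"delta_rot": [0,0,-109.5],"gripper": 0.0919},
  {"translation": [0.325,-0.6,0.19],"delta_rot": [0,0,-116.8],"gripper": 0.0919},
  {"translation": [0.32,-0.65,0.19],"delta_rot": [0,0,-124.1],"gripper": 0.0919},
  {"translation": [0.315,-0.7,0.19],"delta_rot": [0,0,-131.4],"gripper": 0.0919},
  {"translation": [0.31,-0.74,0.19],"delta_rot": [0,0,-138.7],"gripper": 0.0919},
  {"translation": [0.305,-0.785,0.19],"delta_rot": [0,0,-146],"gripper": 0.0919},
], grip_force=5)

```text
time_s: 3.15
tool_pos: [0.4494, -0.1528, 0.4049]
eef_rot: [-180.0, -0.1, 20.9]
contact_force: [0.8, -0.6, 0.2]
grip_width: 1.0
grasp_force: 0.0
```

>>> servo_tool([
  {"translation": [-0.01,-0.045,-0.02],"delta_rot": [0,0,-7],"gripper": 0.0919},
  {"translation": [-0.02,-0.09,-0.05],"delta_rot": [0,0,-14],"gripper": 0.0919},
  {"translation": [-0.03,-0.13,-0.08],"delta_rot": [0,0,-21],"gripper": 0.0919},
  {"translation": [-0.031,-0.147,-0.12],"delta_rot": [0,0,-21],"gripper": 0.0919},
  {"translation": [-0.031,-0.147,-0.165],"delta_rot": [0,0,-21],"gripper": 0.0919},
  {"translation": [-0.031,-0.147,-0.21],"delta_rot": [0,0,-21],"gripper": 0.0919},
  {"translation": [-0.031,-0.147,-0.255],"delta_rot": [0,0,-21],"gripper": 0.0919},
  {"translation": [-0.031,-0.147,-0.3],"delta_rot": [0,0,-21],"gripper": 0.0919},
  {"translation": [-0.031,-0.147,-0.34],"delta_rot": [0,0,-21],"gripper": 0.0919},
  {"translation": [-0.031,-0.147,-0.37],"delta_rot": [0,0,-21],"gripper": 0.0919},
  {"translation": [-0.031,-0.147,-0.39],"delta_rot": [0,0,-21],"gripper": 0.0919},
  {"translation": [-0.031,-0.147,-0.397],"delta_rot": [0,0,-21],"gripper": 0.0919},
  {"translation": [-0.031,-0.147,-0.398],"delta_rot": [0,0,-21],"gripper": 0.0919},
  {"translation": [-0.031,-0.147,-0.398],"delta_rot": [0,0,-21],"gripper": 0.06},
  {"translation": [-0.031,-0.147,-0.398],"delta_rot": [0,0,-21],"gripper": 0.06},
  {"translation": [-0.031,-0.147,-0.398],"delta_rot": [0,0,-21],"gripper": 0.06},
  {"translation": [-0.031,-0.147,-0.398],"delta_rot": [0,0,-21],"gripper": 0.06},
  {"translation": [-0.031,-0.147,-0.398],"delta_rot": [0,0,-21],"gripper": 0.06},
], grip_force=5)

```text
time_s: 4.95
tool_pos: [0.4197, -0.2986, 0.0074]
eef_rot: [180.0, -0.1, 0.1]
contact_force: [0.3, 0.5, 5.4]
grip_width: 0.758
grasp_force: 5.1
```

>>> servo_tool([
  {"translation": [0,0,0],"delta_rot": [0,0,0],"gripper": 0.0919},
  {"translation": [0,0,0],"delta_rot": [0,0,0],"gripper": 0.0919},
  {"translation": [0,0,0],"delta_rot": [0,0,0],"gripper": 0.0919},
  {"translation": [0,0,0.03],"delta_rot": [0,0,0],"gripper": 0.0919},
  {"translation": [0,0,0.07],"delta_rot": [0,0,4],"gripper": 0.0919},
  {"translation": [0.003,-0.003,0.09],"delta_rot": [0,0,12],"gripper": 0.0919},
  {"translation": [0.006,-0.006,0.09],"delta_rot": [0,0,20],"gripper": 0.0919},
  {"translation": [0.012,-0.012,0.09],"delta_rot": [0,0,28],"gripper": 0.0919},
  {"translation": [0.012,-0.012,0.09],"delta_rot": [0,0,36],"gripper": 0.0919},
  {"translation": [0.012,-0.012,0.09],"delta_rot": [0,0,44],"gripper": 0.0919},
  {"translation": [0.012,-0.012,0.09],"delta_rot": [0,0,52],"gripper": 0.0919},
  {"translation": [0.012,-0.012,0.09],"delta_rot": [0,0,60],"gripper": 0.0919},
  {"translation": [0.012,-0.012,0.09],"delta_rot": [0,0,68],"gripper": 0.0919},
  {"translation": [0.012,-0.012,0.09],"delta_rot": [0,0,76],"gripper": 0.0919},
  {"translation": [0.012,-0.012,0.09],"delta_rot": [0,0,84],"gripper": 0.0919},
  {"translation": [0.012,-0.012,0.08],"delta_rot": [0,0,90],"gripper": 0.0919},
  {"translation": [0.012,-0.012,0.07],"delta_rot": [0,0,90],"gripper": 0.0919},
])

```text
time_s: 6.65
tool_pos: [0.4309, -0.3105, 0.0763]
eef_rot: [180.0, -0.0, 90.1]
contact_force: [0.4, 0.6, -0.1]
grip_width: 1.0
grasp_force: 0.0
```

```bash
python3 - <<'E'
from h import *
c=cam("top"); im=c["color"][:,:,::-1]
b=cv2.resize(im[205:260,335:395],None,fx=10,fy=10,interpolation=cv2.INTER_CUBIC)
cv2.imwrite("pics/c.png",b)
for r in finder.pinpoint("top","stone_cast")[:2]: print(r["xy"],r["p"],onplane(c,r["xy"],0))
E
```

```text
[364.1, 232.9] 0.74 [ 0.4307593  -0.30352583  0.        ]
```

View pics/c.png

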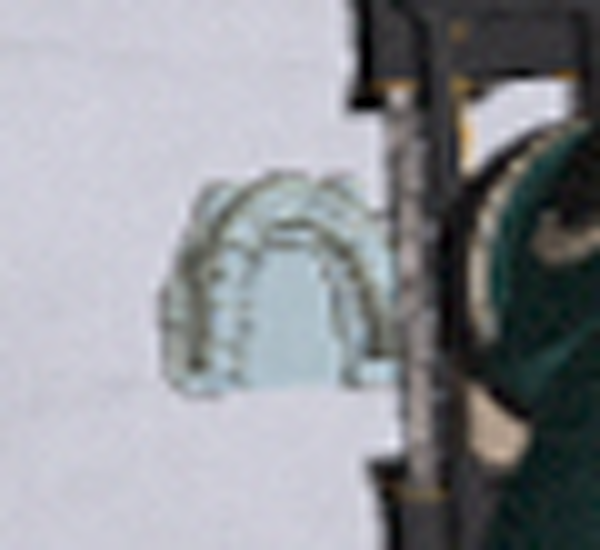

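The crop shows the gripper above the cast (its centre near (290,285)), the fingers clear on both x sides, and the cast square.

>>> servo_tool([
  {"translation": [0,0,-0.03],"delta_rot": [0,0,0],"gripper": 0.0919},
  {"translation": [0,0,-0.055],"delta_rot": [0,0,0],"gripper": 0.0919},
  {"translation": [0,0,-0.067],"delta_rot": [0,0,0],"gripper": 0.0919},
  {"translation": [0,0,-0.069],"delta_rot": [0,0,0],"gripper": 0.0919},
  {"translation": [0,0,-0.069],"delta_rot": [0,0,0],"gripper": 0.045},
  {"translation": [0,0,-0.069],"delta_rot": [0,0,0],"gripper": 0.045},
  {"translation": [0,0,-0.069],"delta_rot": [0,0,0],"gripper": 0.045},
  {"translation": [0,0,-0.069],"delta_rot": [0,0,0],"gripper": 0.045},
  {"translation": [0,0,-0.069],"delta_rot": [0,0,0],"gripper": 0.045},
  {"translation": [0,0,-0.069],"delta_rot": [0,0,0],"gripper": 0.045},
  {"translation": [0,0,-0.069],"delta_rot": [0,0,0],"gripper": 0.045},
], grip_force=15)

```text
time_s: 7.85
tool_pos: [0.4315, -0.3107, 0.0081]
eef_rot: [179.9, 0.0, 90.1]
contact_force: [0.5, -0.5, 4.4]
grip_width: 0.633
grasp_force: 15.0
```

>>> servo_tool([
  {"translation": [0,0,0.01],"delta_rot": [0,0,0],"gripper": 0.045},
  {"translation": [0,0,0.03],"delta_rot": [0,0,0],"gripper": 0.045},
  {"translation": [0,0,0.06],"delta_rot": [0,0,0],"gripper": 0.045},
  {"translation": [0.01,0.02,0.09],"delta_rot": [0,0,-0.5],"gripper": 0.045},
  {"translation": [0.03,0.05,0.11],"delta_rot": [0,0,-1],"gripper": 0.045},
  {"translation": [0.05,0.085,0.12],"delta_rot": [0,0,-1.7],"gripper": 0.045},
  {"translation": [0.07,0.12,0.12],"delta_rot": [0,0,-1.7],"gripper": 0.045},
  {"translation": [0.09,0.155,0.12],"delta_rot": [0,0,-1.7],"gripper": 0.045},
  {"translation": [0.105,0.185,0.12],"delta_rot": [0,0,-1.7],"gripper": 0.045},
  {"translation": [0.113,0.205,0.115],"delta_rot": [0,0,-1.7],"gripper": 0.045},
  {"translation": [0.1166,0.2137,0.1],"delta_rot": [0,0,-1.7],"gripper": 0.045},
  {"translation": [0.1166,0.2137,0.08],"delta_rot": [0,0,-1.7],"gripper": 0.045},
  {"translation": [0.1166,0.2137,0.065],"delta_rot": [0,0,-1.7],"gripper": 0.045},
  {"translation": [0.1166,0.2137,0.06],"delta_rot": [0,0,-1.7],"gripper": 0.045},
  {"translation": [0.1166,0.2137,0.06],"delta_rot": [0,0,-1.7],"gripper": 0.045},
  {"translation": [0.1166,0.2137,0.06],"delta_rot": [0,0,-1.7],"gripper": 0.045},
])

```text
time_s: 9.45
tool_pos: [0.5476, -0.0975, 0.0679]
eef_rot: [180.0, 0.0, 88.3]
contact_force: [0.4, -0.2, -0.7]
grip_width: 0.632
grasp_force: 15.0
```

```bash
python3 - <<'E'
from h import *
out=[]
for n,(x0,y0,w,h,f) in dict(top=(255,160,80,60,7),scene=(235,190,80,60,7)).items():
    c=cam(n); im=c["color"][:,:,::-1].copy()
    p0=proj(c,[[.5488,-.085,.035]])[0]
    b=cv2.resize(im[y0:y0+h,x0:x0+w],None,fx=f,fy=f,interpolation=cv2.INTER_CUBIC)
    a=np.radians(-1.6);R=np.array([[np.cos(a),-np.sin(a)],[np.sin(a),np.cos(a)]])
    def box(hx,hy,z,col,cen):
        P=np.array([[sx*hx,sy*hy] for sx,sy in((1,1),(1,-1),(-1,-1),(-1,1))])@R.T+cen
        q=proj(c,np.c_[P,np.full(4,z)]); q=(q+.5-[x0,y0])*f-.5
        cv2.polylines(b,[q.round().astype(int)],True,col,1)
    box(.037,.0425,.035,(0,255,255),[.5488,-.085]); 
    box(.030,.035,.0605,(0,0,255),[.5488,-.085]); out.append(b)
cv2.imwrite("pics/d.png",np.hstack(out)[:, :800] if 0 else cv2.resize(np.vstack(out),None,fx=.71,fy=.71))
E
```

```text
(no output)
```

View pics/d.png

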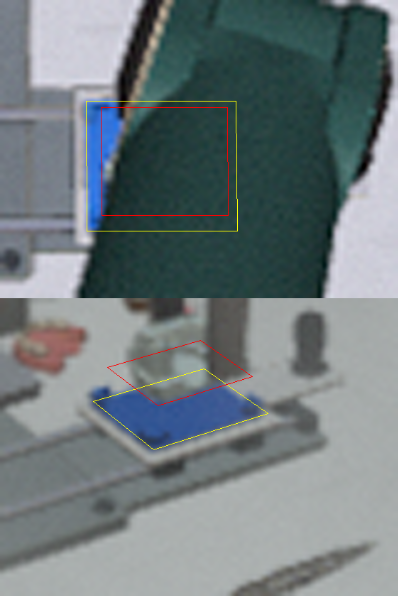

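```bash
cat >> h.py <<'E'
def view(n,x0,y0,w,h,f,fn,boxes):
    c=cam(n); b=cv2.resize(c["color"][y0:y0+h,x0:x0+w,::-1],None,fx=f,fy=f,interpolation=cv2.INTER_CUBIC)
    a=np.radians(-1.6);R=np.array([[np.cos(a),-np.sin(a)],[np.sin(a),np.cos(a)]])
    for hx,hy,z,col,cen in boxes:
        P=np.array([[sx*hx,sy*hy] for sx,sy in((1,1),(1,-1),(-1,-1),(-1,1))])@R.T+cen
        q=(proj(c,np.c_[P,np.full(4,z)])+.5-[x0,y0])*f-.5
        cv2.polylines(b,[q.round().astype(int)],True,col,1)
    cv2.imwrite(fn,b); return c
E
python3 - <<'E'
from h import *
N=[.5488,-.085]
view("scene",245,190,54,40,14,"pics/e.png",[(.037,.0425,.035,(0,255,255),N),(.03,.035,.0605,(0,0,255),N)])
E
```

```text
(no output)
```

View pics/e.png

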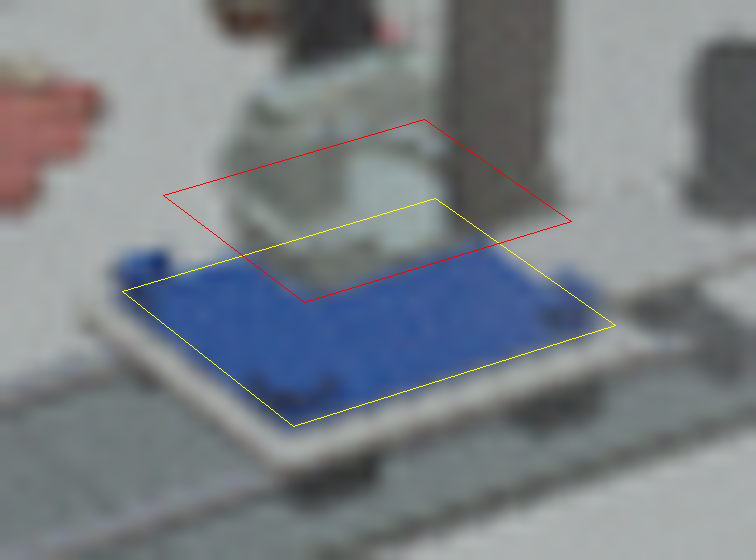

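```bash
cat > fit.py <<'E'
from h import *
from scipy.optimize import minimize
S=8
def parts():
    P=[np.array([[x,y,z] for x in(-.037,.037) for y in(-.0425,.0425) for z in(.032,.035)])]
    for sx in(-1,1):
        for sy in(-1,1):
            for lx,ly in((.014,.0045),(.0045,.014)):
                P.append(np.array([[sx*x,sy*y,z] for x in(.037-lx,.037) for y in(.0425-ly,.0425) for z in(.035,.043)]))
    return P
PT=parts()
def render(c,p,x0,y0,w,h):
    m=np.zeros((h*S,w*S),np.uint8); a=p[2];R=np.array([[np.cos(a),-np.sin(a)],[np.sin(a),np.cos(a)]])
    for q in PT:
        W=np.c_[q[:,:2]@R.T+p[:2],q[:,2]]
        u=(proj(c,W)+.5-[x0,y0])*S-.5
        cv2.fillConvexPoly(m,cv2.convexHull((u*16).round().astype(np.int32)),255,shift=4)
    return cv2.GaussianBlur(cv2.resize(m,(w,h),interpolation=cv2.INTER_AREA)/255.,(0,0),.5)
for n,(x0,y0,w,h) in dict(top=(262,172,50,42),scene=(243,195,60,36)).items():
    c=cam(n); im=cv2.imread(f"pics/{n}0.png").astype(float)[y0:y0+h,x0:x0+w]
    b=im[:,:,0]-im[:,:,2]; b=np.clip((b-15)/(np.percentile(b,93)-15),0,1)
    def cost(p): return ((render(c,p,x0,y0,w,h)-b)**2).mean()
    best=min((minimize(cost,[.549+dx,-.085+dy,np.radians(-1.6)],method="Nelder-Mead",options=dict(initial_simplex=np.array([[.549+dx,-.085+dy,-.028],[.553+dx,-.085+dy,-.028],[.549+dx,-.081+dy,-.028],[.549+dx,-.085+dy,.01]]))) for dx in(-.003,.003) for dy in(-.003,.003)),key=lambda r:r.fun)
    print(n,best.x[:2].round(4),np.degrees(best.x[2]).round(2),best.fun, b.sum(), render(c,best.x,x0,y0,w,h).sum())
E
python3 fit.py
```

```text
top [ 0.5501 -0.0844] -1.64 0.005570651633922459 753.5214285714286 803.2039215686275
scene [ 0.5525 -0.0843] -0.93 0.012439590810296077 292.013698630137 362.45882352941175
```

>>> servo_tool([
  {"translation": [0.0012,0.001,0],"delta_rot": [0,0,0],"gripper": 0.045},
  {"translation": [0.0012,0.001,-0.007],"delta_rot": [0,0,0],"gripper": 0.045},
  {"translation": [0.0012,0.001,-0.012],"delta_rot": [0,0,0],"gripper": 0.045},
  {"translation": [0.0012,0.001,-0.015],"delta_rot": [0,0,0],"gripper": 0.045},
  {"translation": [0.0012,0.001,-0.017],"delta_rot": [0,0,0],"gripper": 0.045},
  {"translation": [0.0012,0.001,-0.019],"delta_rot": [0,0,0],"gripper": 0.045},
  {"translation": [0.0012,0.001,-0.02],"delta_rot": [0,0,0],"gripper": 0.045},
  {"translation": [0.0012,0.001,-0.02],"delta_rot": [0,0,0],"gripper": 0.045},
])

```text
time_s: 10.5
tool_pos: [0.5487, -0.0957, 0.0475]
eef_rot: [-180.0, 0.0, 88.4]
contact_force: [0.0, 0.0, -0.7]
grip_width: 0.634
grasp_force: 15.0
```

>>> servo_tool([
  {"translation": [0,0,-0.0015],"delta_rot": [0,0,0],"gripper": 0.045},
  {"translation": [0,0,-0.003],"delta_rot": [0,0,0],"gripper": 0.045},
  {"translation": [0,0,-0.004],"delta_rot": [0,0,0],"gripper": 0.045},
  {"translation": [0,0,-0.0045],"delta_rot": [0,0,0],"gripper": 0.045},
  {"translation": [0,0,-0.0045],"delta_rot": [0,0,0],"gripper": 0.045},
])

```text
time_s: 11.0
tool_pos: [0.5488, -0.0957, 0.0432]
eef_rot: [180.0, -0.0, 88.4]
contact_force: [-0.6, -0.2, 1.5]
grip_width: 0.633
grasp_force: 15.0
```

>>> servo_tool([
  {"translation": [0,0,0],"delta_rot": [0,0,0],"gripper": 0.08},
  {"translation": [0,0,0],"delta_rot": [0,0,0],"gripper": 0.08},
  {"translation": [0,0,0],"delta_rot": [0,0,0],"gripper": 0.08},
  {"translation": [0,0,0],"delta_rot": [0,0,0],"gripper": 0.08},
  {"translation": [0,0,0.01],"delta_rot": [0,0,0],"gripper": 0.08},
  {"translation": [0,0,0.03],"delta_rot": [0,0,0],"gripper": 0.08},
  {"translation": [0,0,0.06],"delta_rot": [0,0,0],"gripper": 0.08},
  {"translation": [0,-0.02,0.075],"delta_rot": [0,0,0],"gripper": 0.06},
  {"translation": [-0.001,-0.06,0.075],"delta_rot": [0,0,0],"gripper": 0.06},
  {"translation": [-0.003,-0.0935,0.075],"delta_rot": [0,0,0],"gripper": 0.06},
  {"translation": [-0.003,-0.0935,0.07],"delta_rot": [0,0,0],"gripper": 0.06},
  {"translation": [-0.003,-0.0935,0.06],"delta_rot": [0,0,0],"gripper": 0.06},
])

```text
time_s: 12.2
tool_pos: [0.5462, -0.19, 0.1039]
eef_rot: [179.9, 0.0, 88.3]
contact_force: [1.0, 0.8, -0.1]
grip_width: 0.656
grasp_force: 0.0
```

```bash
python3 - <<'E'
from h import *
N=[.5495,-.0845]
c=view("scene",235,180,64,48,12,"pics/f.png",[(.037,.0425,.035,(0,255,255),N)])
for o,z in(("stone_cast",.035),("table_grip",.058)):
  for r in finder.pinpoint("scene",o)[:2]: print(o,r["xy"],r["p"],onplane(c,r["xy"],z).round(4))
E
```

```text
stone_cast [270.3, 209.0] 0.63 [ 0.5638 -0.0935  0.035 ]
table_grip [299.1, 198.2] 0.66 [ 0.5368 -0.1875  0.058 ]
```

View pics/f.png

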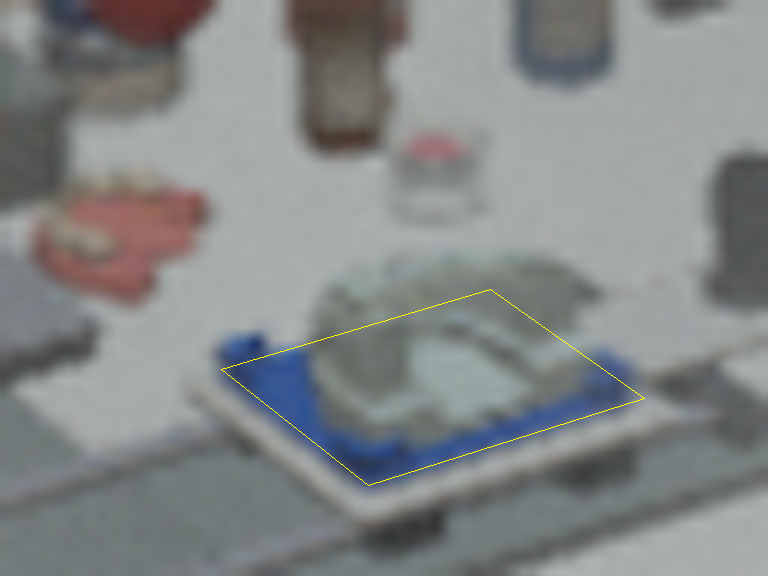

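The cast sits flat inside the lugs, with the knob visible at right (745,230).

>>> servo_tool([
  {"translation": [0,0,-0.03],"delta_rot": [0,0,0],"gripper": 0.06},
  {"translation": [0,0,-0.05],"delta_rot": [0,0,0],"gripper": 0.06},
  {"translation": [0,0,-0.06],"delta_rot": [0,0,0],"gripper": 0.06},
  {"translation": [0,0,-0.062],"delta_rot": [0,0,0],"gripper": 0.06},
  {"translation": [0,0,-0.062],"delta_rot": [0,0,0],"gripper": 0.01},
  {"translation": [0,0,-0.062],"delta_rot": [0,0,0],"gripper": 0.01},
  {"translation": [0,0,-0.062],"delta_rot": [0,0,0],"gripper": 0.01},
  {"translation": [0,0,-0.062],"delta_rot": [0,0,0],"gripper": 0.01},
  {"translation": [0,0,-0.062],"delta_rot": [0,0,0],"gripper": 0.01},
], grip_force=20)

```text
time_s: 13.25
tool_pos: [0.5479, -0.1893, 0.0418]
eef_rot: [179.7, 0.1, 88.4]
contact_force: [10.5, 0.3, -8.4]
grip_width: 0.242
grasp_force: 4.7
```

>>> servo_tool([
  {"translation": [0.002,0,0],"delta_rot": [0,0,0],"gripper": 0.01},
  {"translation": [0.003,0,0],"delta_rot": [0,0,0],"gripper": 0.01},
  {"translation": [0.003,0,0],"delta_rot": [0,0,0],"gripper": 0.01},
])

```text
time_s: 13.55
tool_pos: [0.5486, -0.1893, 0.0417]
eef_rot: [-180.0, -0.0, 88.4]
contact_force: [-2.1, 0.8, 5.6]
grip_width: 0.223
grasp_force: 20.0
```

>>> servo_tool([
  {"translation": [0,0.003,0],"delta_rot": [0,0,0],"gripper": 0.01},
  {"translation": [0,0.009,0],"delta_rot": [0,0,0],"gripper": 0.01},
  {"translation": [0,0.018,0],"delta_rot": [0,0,0],"gripper": 0.01},
  {"translation": [0.001,0.028,0],"delta_rot": [0,0,0],"gripper": 0.01},
  {"translation": [0.001,0.038,0],"delta_rot": [0,0,0],"gripper": 0.01},
  {"translation": [0.001,0.048,0],"delta_rot": [0,0,0],"gripper": 0.01},
  {"translation": [0.002,0.058,0],"delta_rot": [0,0,0],"gripper": 0.01},
  {"translation": [0.002,0.068,0],"delta_rot": [0,0,0],"gripper": 0.01},
  {"translation": [0.002,0.078,0],"delta_rot": [0,0,0],"gripper": 0.01},
  {"translation": [0.002,0.088,0],"delta_rot": [0,0,0],"gripper": 0.01},
  {"translation": [0.003,0.098,0],"delta_rot": [0,0,0],"gripper": 0.01},
  {"translation": [0.003,0.108,0],"delta_rot": [0,0,0],"gripper": 0.01},
  {"translation": [0.003,0.117,0],"delta_rot": [0,0,0],"gripper": 0.01},
  {"translation": [0.004,0.123,0],"delta_rot": [0,0,0],"gripper": 0.01},
  {"translation": [0.004,0.127,0],"delta_rot": [0,0,0],"gripper": 0.01},
  {"translation": [0.004,0.13,0],"delta_rot": [0,0,0],"gripper": 0.01},
  {"translation": [0.004,0.132,0],"delta_rot": [0,0,0],"gripper": 0.01},
])

```text
time_s: 15.25
tool_pos: [0.5507, -0.057, 0.0416]
eef_rot: [-179.8, -0.0, 88.4]
contact_force: [-7.2, -2.0, 14.3]
grip_width: 0.226
grasp_force: 20.0
```

>>> servo_tool([
  {"translation": [-0.0015,0.002,0.001],"delta_rot": [0,0,0],"gripper": 0.01},
  {"translation": [-0.0015,0.004,0.001],"delta_rot": [0,0,0],"gripper": 0.01},
  {"translation": [-0.0015,0.006,0.001],"delta_rot": [0,0,0],"gripper": 0.01},
  {"translation": [-0.0015,0.008,0.001],"delta_rot": [0,0,0],"gripper": 0.01},
  {"translation": [-0.0015,0.01,0.001],"delta_rot": [0,0,0],"gripper": 0.01},
  {"translation": [-0.0015,0.01,0.001],"delta_rot": [0,0,0],"gripper": 0.01},
])

```text
time_s: 15.85
tool_pos: [0.5508, -0.0487, 0.0418]
eef_rot: [-180.0, 0.1, 88.4]
contact_force: [-0.9, -5.5, -1.9]
grip_width: 0.219
grasp_force: 20.0
```

>>> servo_tool([
  {"translation": [0,0.002,0],"delta_rot": [0,0,0],"gripper": 0.01},
  {"translation": [0,0.004,0],"delta_rot": [0,0,0],"gripper": 0.01},
  {"translation": [0,0.005,0],"delta_rot": [0,0,0],"gripper": 0.01},
  {"translation": [0,0.005,0],"delta_rot": [0,0,0],"gripper": 0.01},
])

```text
time_s: 16.25
tool_pos: [0.5507, -0.0486, 0.0418]
eef_rot: [180.0, 0.4, 88.2]
contact_force: [-0.9, -15.5, -2.5]
grip_width: 0.225
grasp_force: 20.0
```

>>> servo_tool([
  {"translation": [0,-0.005,0],"delta_rot": [0,0,0],"gripper": 0.01},
  {"translation": [0,-0.005,0],"delta_rot": [0,0,0],"gripper": 0.06},
  {"translation": [0,-0.005,0],"delta_rot": [0,0,0],"gripper": 0.06},
  {"translation": [0,-0.005,0],"delta_rot": [0,0,0],"gripper": 0.06},
  {"translation": [0,-0.005,0],"delta_rot": [0,0,0],"gripper": 0.06},
  {"translation": [0,-0.005,0.02],"delta_rot": [0,0,0],"gripper": 0.06},
  {"translation": [0,-0.005,0.05],"delta_rot": [0,0,0],"gripper": 0.06},
  {"translation": [0,-0.005,0.09],"delta_rot": [0,0,0],"gripper": 0.05},
  {"translation": [0,-0.005,0.13],"delta_rot": [0,0,0],"gripper": 0.03},
  {"translation": [0,-0.005,0.17],"delta_rot": [0,0,0],"gripper": 0},
  {"translation": [0,-0.005,0.21],"delta_rot": [0,0,0],"gripper": 0},
  {"translation": [-0.02,0.02,0.25],"delta_rot": [0,0,0],"gripper": 0},
  {"translation": [-0.05,0.05,0.27],"delta_rot": [0,0,0],"gripper": 0},
  {"translation": [-0.08,0.08,0.27],"delta_rot": [0,0,0],"gripper": 0},
  {"translation": [-0.106,0.102,0.26],"delta_rot": [0,0,0],"gripper": 0},
  {"translation": [-0.106,0.102,0.24],"delta_rot": [0,0,0],"gripper": 0},
  {"translation": [-0.106,0.102,0.225],"delta_rot": [0,0,0],"gripper": 0},
  {"translation": [-0.106,0.102,0.225],"delta_rot": [0,0,0],"gripper": 0},
])

```text
time_s: 18.05
tool_pos: [0.4437, 0.0601, 0.2658]
eef_rot: [-179.8, 0.0, 88.5]
contact_force: [-0.2, -0.7, 0.3]
grip_width: 0.006
grasp_force: 0.0
```

```bash
python3 - <<'E'
from h import *
c=cam("scene"); im=c["color"][:,:,::-1]
t=get_state()["tool_pos"]; print(t)
b=cv2.resize(im[145:245,195:315],None,fx=6,fy=6,interpolation=cv2.INTER_CUBIC)
q=(proj(c,[[t[0],t[1],t[2]],[.445,.058,.229]])+.5-[195,145])*6-.5
for k in q: cv2.drawMarker(b,tuple(k.round().astype(int).tolist()),(0,255,0),0,15,1)
cv2.imwrite("pics/g.png",b)
E
```

```text
[0.4446724  0.05998798 0.26682851]
```

View pics/g.png

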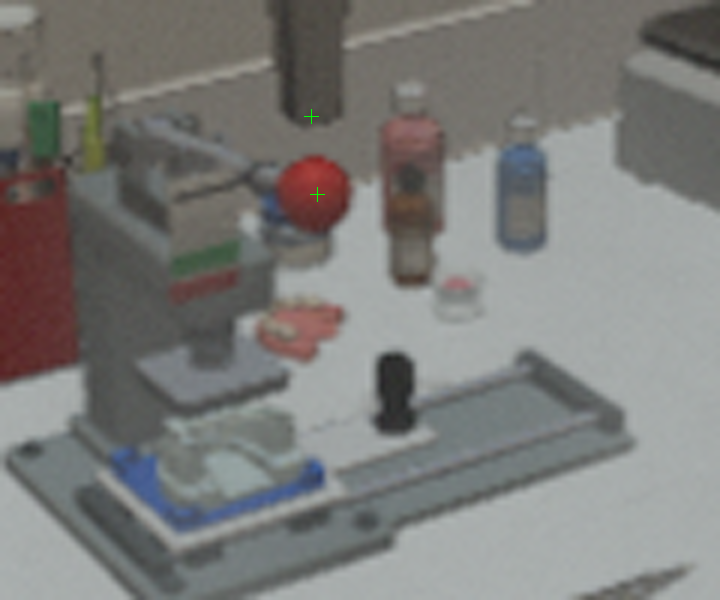

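Fingers are right over the ball (ball at (315,193), fingertip (312,118)); the cast is under the pad and the table is home. Now pressing.

>>> servo_tool([
  {"translation": [0,-0.002,-0.008],"delta_rot": [0,0,0],"gripper": 0},
  {"translation": [0,-0.002,-0.014],"delta_rot": [0,0,0],"gripper": 0},
  {"translation": [0,-0.002,-0.018],"delta_rot": [0,0,0],"gripper": 0},
  {"translation": [0,-0.002,-0.021],"delta_rot": [0,0,0],"gripper": 0},
  {"translation": [0,-0.002,-0.024],"delta_rot": [0,0,0],"gripper": 0},
  {"translation": [-0.001,-0.002,-0.028],"delta_rot": [0,0,0],"gripper": 0},
  {"translation": [-0.001,-0.002,-0.032],"delta_rot": [0,0,0],"gripper": 0},
  {"translation": [-0.001,-0.002,-0.036],"delta_rot": [0,0,0],"gripper": 0},
  {"translation": [-0.001,-0.002,-0.04],"delta_rot": [0,0,0],"gripper": 0},
  {"translation": [-0.002,-0.002,-0.044],"delta_rot": [0,0,0],"gripper": 0},
  {"translation": [-0.002,-0.002,-0.048],"delta_rot": [0,0,0],"gripper": 0},
  {"translation": [-0.002,-0.002,-0.051],"delta_rot": [0,0,0],"gripper": 0},
  {"translation": [-0.002,-0.002,-0.053],"delta_rot": [0,0,0],"gripper": 0},
  {"translation": [-0.002,-0.002,-0.054],"delta_rot": [0,0,0],"gripper": 0},
], grip_force=10)

```text
time_s: 19.5
tool_pos: [0.4419, 0.058, 0.213]
eef_rot: [-179.8, -0.0, 88.4]
contact_force: [-5.8, 0.0, 7.5]
grip_width: 0.005
grasp_force: 3.6
```

>>> servo_tool([
  {"translation": [0,0,-0.003],"delta_rot": [0,0,0],"gripper": 0},
  {"translation": [0,0,-0.006],"delta_rot": [0,0,0],"gripper": 0},
  {"translation": [0,0,-0.009],"delta_rot": [0,0,0],"gripper": 0},
  {"translation": [0,0,-0.012],"delta_rot": [0,0,0],"gripper": 0},
  {"translation": [0,0,-0.014],"delta_rot": [0,0,0],"gripper": 0},
  {"translation": [0,0,-0.016],"delta_rot": [0,0,0],"gripper": 0},
  {"translation": [0,0,-0.016],"delta_rot": [0,0,0],"gripper": 0},
  {"translation": [0,0,-0.016],"delta_rot": [0,0,0],"gripper": 0},
])

```text
time_s: 20.3
tool_pos: [0.4416, 0.058, 0.1974]
eef_rot: [-179.8, -0.0, 88.4]
contact_force: [-6.5, 1.0, 10.3]
grip_width: 0.004
grasp_force: 5.2
```

```bash
python3 - <<'E'
from h import *
c=cam("scene"); im=c["color"][:,:,::-1]
s=get_state(); print(s["tool_pos"],s["contact_force"])
b=cv2.resize(im[150:240,205:270],None,fx=6.6,fy=6.6,interpolation=cv2.INTER_CUBIC)
cv2.imwrite("pics/i.png",b)
E
```

```text
[0.4415733  0.0579467  0.19741687] [-6.88775746  0.35148212 10.41018587]
```

View pics/i.png

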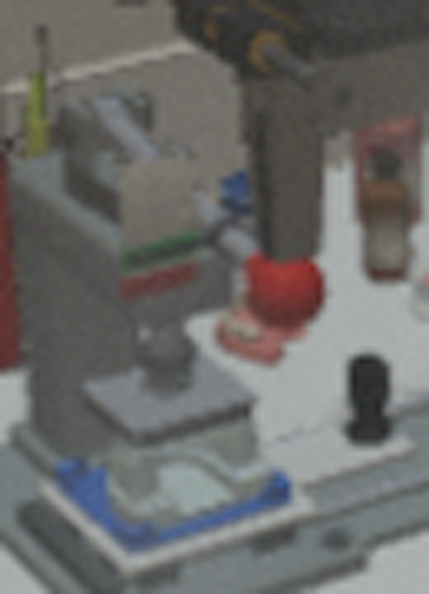

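The pointer stands on the green band at about (175,250), the pad is on the cast, and the finger force is about 10 N and steady.

```bash
python3 -c "
from h import *
print(order.job_done())"
```

```text
the job is handed in; nothing more can be done
None
```

I handed the job in holding at about 20 s: the cast is in the nest under the pad, the slide table is at its end stop, and the fingers press the lever ball with about 10 N at roughly 0.30 rad (green band). The hand-in returned no verdict.

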